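Swing down the airing hatch with the hook pole

TASK

Take the hook pole from its wooden rest, drop its hook into the red eye on the airing cabinet's high hatch and swing the hatch down as far as it goes, then unhook the pole and lay it back in both notches of its rest the way it lay, hook down and pointing the same way. The eye slides along a rail on the hatch and may have been left anywhere on it, so feel for it gently: it would tear out if pushed or pulled hard. Move the hatch with the pole only, do not touch the cabinet with the hand, and leave the other things on the table where they are.

Things in the scene. Friction and masses are not known exactly. Their poses are not given: they have to be found in the camera images.
- hatch_cabinet: Fixed green cabinet, 120 mm deep (x), 250 wide (y), 275 high (lid overhangs 3 mm at the front), louvres low in front. Origin: centre of its underside; x points from front to back (front face at x = -60 mm), z up. The hatch is a wooden flap 212 mm wide, 122 high, 10 thick over the upper front face; shut, its mid-plane is at x = -67 mm and its top edge at z = 253 mm.
- flap_hinge (a point): Middle of the hatch's hinge line, at (-67, 0, 128) mm in the cabinet's frame; the line runs along the cabinet's y. Axes parallel to the cabinet's. More than 20 N between pole and cabinet (hatch and eye included) is too much.
- flap (a joint): Hatch angle, rad: 0 shut (upright); grows as its top edge swings out toward the cabinet's -x and down; stop at 1.22. Starts up to 0.1 ajar. The hinge rubs with 0.45 N m (3 to 4 N at the eye), so the hatch stays where it is left. The eye moves out and down on the arc: pull it with the prong first, press down on its cross bar with the shaft toward the end.
- rail_mid (a point): Point of the hatch on the front of the slider rail, at its middle: (-11, 0, 118) mm from flap_hinge when shut; turns with the hatch, axes as the cabinet's when shut. The red eye is a flat closed loop of 5 mm round bar on a slider 36 mm wide (y). Shut, it slopes up 35 deg away from the flap; the loop's two side bars start at this point's x and z and end 34 mm up the slope at the cross bar (along y).
- flap_top (a point): Middle of the hatch's top edge, 125 mm above flap_hinge when shut. More on the eye: side bars are centred 12.5 mm either side of the loop's middle, so the clear opening is 20 mm along y and about 26 mm along the slope. Where the eye stands along the rail is not measured: its middle is within 30 mm either side of rail_mid along y. The slider is stiff and yields along y only to more than 14 N.
- hook_pole: Loose hook pole, 130 to 210 g: square shaft 14 x 14 mm along its x, from -113 to 137 mm, black knob 26 mm across at the rear (to -135 mm). Origin: middle of the black ribbed grip (56 long, 18 wide in y, 28 high), near the centre of mass. At the front a red round prong 8 mm thick hangs down (-z) at x = 129 mm, its tip 55 mm below the shaft's axis, 48 below its underside. Lies level, hook down.
- hook_tip (a point): Lowest point of the prong, at (130, 0, -55) mm in the pole's frame; axes as the pole's.
- pole_rest: Fixed wooden rest: base 190 x 70 x 10 mm, two uprights at x = -70 and 70 mm, 12 thick, 52 wide, each with a notch 19 mm wide that flares upward (tops at about 83 mm), notch floor at z = 60 mm. Origin: centre of its underside; x along the lying pole toward its hook end, z up. The pole's origin lies above this one, at z = 67 mm.
- spool: Bystander: wooden spool of red thread, 40 mm across, 48 mm high. Origin: centre of its underside.
- glue: Bystander: white glue pot, 65 mm across, 44 mm high. Origin: centre of its underside.
- stamp: Bystander: wooden rubber stamp with a turned knob, 36 x 47 x 52 mm. Origin: centre of its underside.
- bundle: Bystander: bundle of cheroots, 35 x 107 x 21 mm, lying. Origin: centre of its underside.

How it is judged (in metres and radians):
On the way, in this order (a step that is already met when the one before it is completed fails the run):
1. the pole is lifted clear of its rest (height (world z) of hook_pole above 0.15 m), for 0.1 s.
2. the hatch is pulled more than half way down with the pole on it (value of joint flap above 0.7 rad and contact force between hook_pole and hatch_cabinet above 0.3 N).
3. the hatch is all the way down (over 1.12 rad) (value of joint flap above 1.12 rad), for 0.2 s.
At the end, for the whole second after the job is handed in: The hatch is down, past 1.12 rad (stop at 1.22). The pole lies at rest in both notches of its rest, released: its origin within 25 mm along and 8 mm across the rest's middle and 62 to 72 mm above the rest's underside, hook down (tilt under 0.15 rad) and hook end toward the rest's +x (value of joint flap above 1.12 rad and x of hook_pole in the frame of pole_rest between -0.025 and 0.025 m and y of hook_pole in the frame of pole_rest between -0.008 and 0.008 m and z of hook_pole in the frame of pole_rest between 0.062 and 0.072 m and x of hook_tip in the frame of pole_rest above 0.08 m and angle between hook_pole's own z axis and vertical below 0.15 rad and linear speed of hook_pole below 0.02 m/s and contact force between the fingers and hook_pole below 0.1 N); the robot touches nothing.
It fails at once if pole and cabinet press on each other with more than 20 N (contact force between hook_pole and hatch_cabinet above 20 N).
It fails at once if the hand or arm touches the cabinet or its hatch (contact force between any of the fingers, the arm and hatch_cabinet above 0.5 N).
It fails at once if a bystander is moved by more than 20 mm (distance of any of spool, glue, stamp, bundle from where it was at the start of the episode above 0.02 m).
It also fails if it takes over 72 s, if anything falls off the work surface, if the arm or the gripper's body presses on something with over 40 N, if the wrist force passes 120 N, or if a joint passes its speed limit or range.

ROBOT

A 6-joint arm with a two-finger parallel gripper is mounted at the origin on a cart in front of the work surface, level with it; the furniture and walls round the work are solid. World frame = base frame: x ahead of the robot, y to its left, z up, the work surface at z = 0. Lengths are in mm, angles in rad, forces in N, time in s.
With the tool pointing down it reaches from about 275 to 1000 mm from the base axis. Payload 8.4 kg.
Tool frame: the origin (TCP) lies at the very end of the fingers, on their centre line; the grasp point (between the pads) lies 19 mm behind it; x points along the fingers, y is the direction in which the jaws open and shut, and the axes are right-handed (so a half turn about x gives the same grasp; the last joint's range is limited). The gripper opens to 85 mm and grips with 20 to 120 N. Pads are 22 mm wide; open, the fingers measure 114 mm over their backs; the gripper's body (76 mm by 85 mm) begins 54 mm behind the grasp point. The pads swing forward as they close: fully open they stand 13 mm farther back than shut.
Start: joints at [-1.304, 0.353, 1.633, -0, 1.155, -0.002], TCP at [165.983, -602.559, 231.281] pointing down, gripper open.
Joint ranges: [-2.63, 2.63], [-0.92, 2.1], [0.06, 2.66], [-1.3, 4.44], [0, 2.69], [-3.02, 3.02]. Speed limits (rad/s): [2.22, 2.22, 2.79, 3.14, 3.14, 3.14].

INTERFACE

Orientations are given as [roll, pitch, yaw] about the fixed x, y, z axes, in that order (R = Rz(yaw) Ry(pitch) Rx(roll)).
In Python, from rig import r, grab_frame, camera_params, sign_off gives the robot as it stands.
- The arm moves only by the tool drive_tool, never from a script. Its argument "rows" is one flat list of numbers, 7 for each row, row after row: the shift along the tool's x, y, z in mm, then the turn, a rotation vector about the tool's x, y, z in degrees, then the opening in per cent of the stroke, from 0 (shut) to 100 (fully open). In form: [x, y, z, rx, ry, rz, fingers, x, y, z, rx, ry, rz, fingers, ...]. A call has 1 to 10 rows; each row is the pose to reach, as a shift and turn from the pose measured when the call began, along the tool's axes at that moment; what a row does not reach only later rows make up. A row lasts 1/8 s, in which the tool goes at most 62.5 mm and 10.7 degrees, less where a joint would pass 70% of its speed; a pose out of reach is approached as far as the arm can. A call with a gripper value outside its range is refused whole. The fingers move at their own pace and stop on an object; "newtons" is the grip in N (left out, the last holds). Time passes only in rows, so rows that repeat a pose let the fingers close. It gives the time, the measured TCP pose, the force and the opening at its end, in the units of the state.
- r.sense(): the state, without advancing time (a new reading comes with each control period).
- grab_frame(name): name is "side" or "top" or "wrist"; returns the picture (384x512x3 uint8, red, green, blue); there is no depth.
- camera_params(name): a dict with "vertical_fov" (degrees; the focal length in pixels is half the picture's height over the tangent of half this angle, whatever the lens; pixels are square), "cx", "cy" (the principal point, pixels), "k1" (the pictures are not rectified: a ray, as slopes to the right and down, at radius r is drawn at 1 + k1 r^2 times it, then the intrinsics apply), "pose" (4x4, takes a point from camera to world coordinates); the wrist camera has in their place "tool_from_camera" (4x4, takes a point from camera to tool coordinates, whose origin is the TCP and whose axes are the tool frame's). Camera axes: x right, y down, z forward; pixel columns grow to the right and rows downward; lengths in mm; the calibration is good to about 2 mm. A picture is of the moment at which its call begins: read the wrist's pose just before it. camera_params takes no time and is no camera call.
- sign_off(): hands the job in, once; it reports no verdict.
The state is a dict: "clock": time; "qpos": joint angles; "qvel": joint speeds; "joint_efforts": joint torques, N m; "eef_pos": TCP position; "tcp_rot": TCP orientation; "contact_force": force on the tool from outside, world axes, zero at the start; "wrist_torque": the same for the moment, N m; "opening": opening from 0.0 (shut) to 1.0 (fully open).
Only numpy, scipy, OpenCV 4.12 (cv2) and the standard library are available. Lean on these libraries where they do the work, as an engineer would, in place of code of your own. Each camera call takes 0.05 s, during which the arm holds its last target.

## Working session

There is one attempt and no reset: what is moved stays moved. The work goes in short steps, Python scripts to look and compute and a tool call to move; the robot and the scene stay as the last step left them, time stands still between calls to the robot, and variables do not carry over. Pictures are saved under pics/ and viewed, and the job is handed in when it is done.

Besides the shell and the picture viewer there is one more tool, called after "Request:" as name(argument=value, ...), one argument or row to a line, values as JSON. drive_tool: Moves the arm, as the interface text tells. Its arguments: {"type":"object","properties":{"rows":{"type":"array","items":{"type":"number"}},"newtons":{"type":"number"}},"required":["rows"]}

```bash
ls; mkdir -p pics
python3 - <<'E'
from rig import r, grab_frame, camera_params
import cv2
print(r.sense())
for n in ["side","top","wrist"]:
    print(n,camera_params(n))
    cv2.imwrite(f"pics/{n}0.png",cv2.cvtColor(grab_frame(n),cv2.COLOR_RGB2BGR))
E
```

```text
pics
{'clock': 0.0, 'qpos': array([-1.30441864e+00,  3.53620011e-01,  1.63413739e+00, -2.71927866e-05,
        1.15521534e+00, -2.36592580e-03]), 'qvel': array([ 7.28938771e-05,  1.46794740e-03,  7.94353889e-05, -1.29207015e-04,
       -2.77755053e-04, -9.86519431e-04]), 'joint_efforts': array([-6.36515288e-04, -6.05258203e+01, -3.42061365e+01, -8.93918445e-05,
        9.50236106e-03,  2.18621217e-06]), 'eef_pos': array([ 165.83575455, -602.09775125,  230.57786722]), 'tcp_rot': array([-1.55514875,  1.56941601,  1.85519851]), 'contact_force': array([-0.6987579 , -1.04680109,  0.05071967]), 'wrist_torque': array([0.03613243, 0.00911138, 0.00969393]), 'opening': 0.9986346595388248}
side {'vertical_fov': 45.772101852468694, 'cx': 250.77572577894864, 'cy': 191.43683314765485, 'k1': 0.02084005600636399, 'pose': array([[-9.33478463e-01, -1.34390839e-01,  3.32501221e-01,
         1.15553469e+02],
       [-3.58615003e-01,  3.59191209e-01, -8.61612996e-01,
         1.36339261e+03],
       [-3.63862215e-03, -9.23537102e-01, -3.83491829e-01,
         7.56413680e+02],
       [ 0.00000000e+00,  0.
[... 310 characters left out ...]
e-03,  2.26385364e-02,
         5.46441148e+01],
       [-2.25968693e-02, -1.22896270e-01, -9.92162229e-01,
         1.22519352e+03],
       [ 0.00000000e+00,  0.00000000e+00,  0.00000000e+00,
         1.00000000e+00]])}
wrist {'vertical_fov': 60.480038977895, 'cx': 258.1239382697244, 'cy': 191.3040858752903, 'k1': -0.04409212246790496, 'tool_from_camera': array([[ 5.95661935e-04, -2.71362628e-01,  9.62476997e-01,
        -1.42630514e+02],
       [ 9.99999821e-01,  1.01630418e-04, -5.90230346e-04,
        -6.20510252e-01],
       [ 6.23495178e-05,  9.62477176e-01,  2.71362640e-01,
        -6.89945359e+01],
       [ 0.00000000e+00,  0.00000000e+00,  0.00000000e+00,
         1.00000000e+00]])}
```

View pics/side0.png

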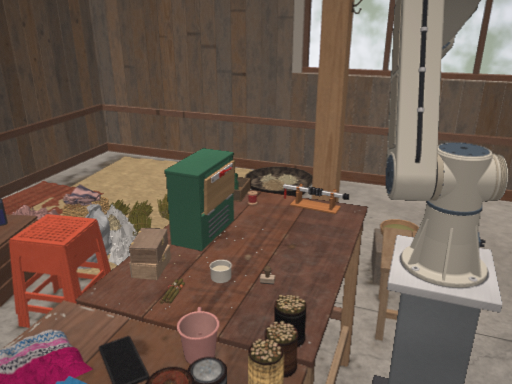

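View pics/top0.png

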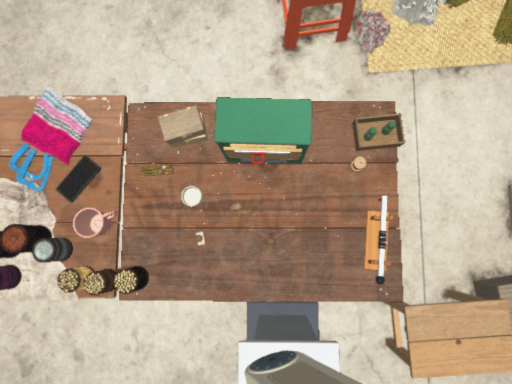

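View pics/wrist0.png

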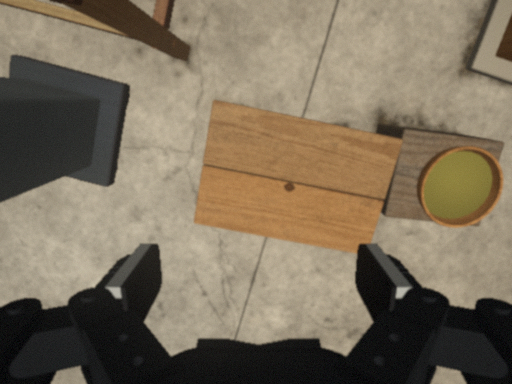

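```bash
cat > h.py <<'E'
import numpy as np, cv2
from scipy.spatial.transform import Rotation as R
from scipy.optimize import least_squares
from rig import r, grab_frame, camera_params
def K(p):
    f=192/np.tan(np.radians(p["vertical_fov"])/2)
    return f
def tcp(s=None):
    s=s or r.sense(); T=np.eye(4); T[:3,:3]=R.from_euler('xyz',s["tcp_rot"]).as_matrix(); T[:3,3]=s["eef_pos"]; return T
def campose(n,T=None):
    p=camera_params(n)
    if n=="wrist": return (tcp() if T is None else T)@p["tool_from_camera"]
    return p["pose"]
def proj(n,X,T=None):
    X=np.atleast_2d(X); p=camera_params(n); P=campose(n,T)
    c=(X-P[:3,3])@P[:3,:3]; s=c[:,:2]/c[:,2:]
    s=s*(1+p["k1"]*(s**2).sum(1,keepdims=True))
    return s*K(p)+[p["cx"],p["cy"]]
def ray(n,uv,T=None):
    p=camera_params(n);P=campose(n,T)
    d=(np.array(uv,float)-[p["cx"],p["cy"]])/K(p); s=d.copy()
    for _ in range(20): s=d/(1+p["k1"]*(s@s))
    v=P[:3,:3]@np.r_[s,1]; return P[:3,3],v/np.linalg.norm(v)
def atz(n,uv,z,T=None):
    o,v=ray(n,uv,T); return o+v*(z-o[2])/v[2]
def tri(rays):
    A=0;b=0
    for o,v in rays:
        M=np.eye(3)-np.outer(v,v); A=A+M; b=b+M@o
    X=np.linalg.solve(A,b)
    return X,[np.linalg.norm((np.eye(3)-np.outer(v,v))@(X-o)) for o,v in rays]
def shot(n,name):
    T=tcp(); im=grab_frame(n); cv2.imwrite(f"pics/{name}.png",im[:,:,::-1]); np.save(f"pics/{name}.npy",T); return im
def crop(name,x0,y0,x1,y1,k,out):
    im=cv2.imread(f"pics/{name}.png")[y0:y1,x0:x1]
    cv2.imwrite(f"pics/{out}.png",cv2.resize(im,None,fx=k,fy=k,interpolation=cv2.INTER_CUBIC))
E
python3 - <<'E'
from h import *
crop("top0",200,85,320,175,6,"c1"); crop("top0",340,110,420,310,4,"c2"); crop("side0",230,160,360,220,6,"c3"); crop("side0",155,140,255,260,5,"c4")
E
```

```text
(no output)
```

View pics/c1.png

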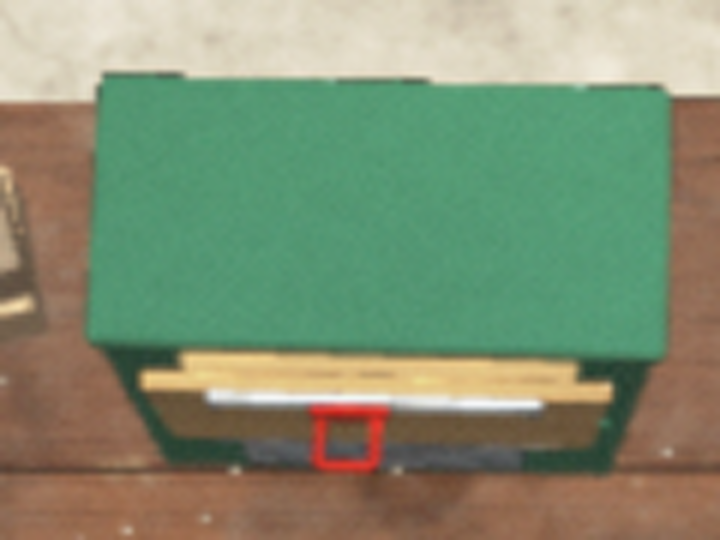

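View pics/c2.png

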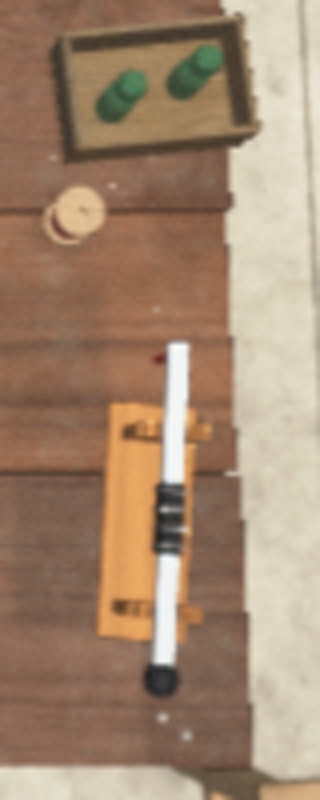

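View pics/c3.png

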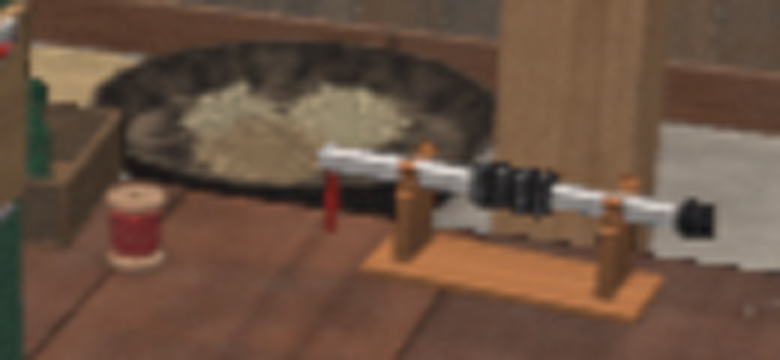

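View pics/c4.png

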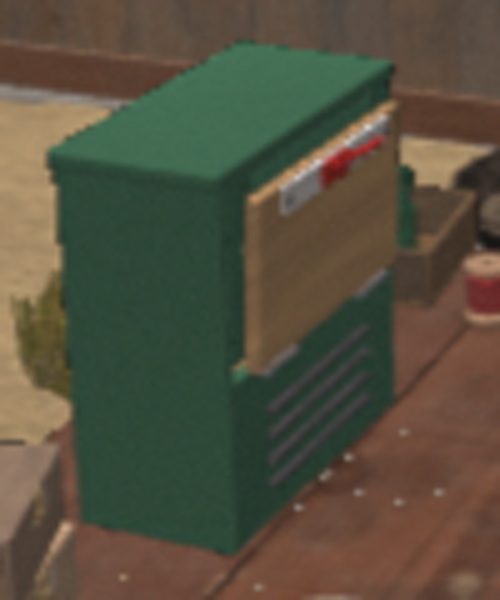

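Run:
```python
from h import *
def c2(u,v): return (340+u/4,110+v/4)
def c3(u,v): return (230+u/6,160+v/6)
def c1(u,v): return (200+u/6,85+v/6)
def c4(u,v): return (155+u/5,140+v/5)
def t(a,b,n): 
    X,e=tri([ray("top",a),ray("side",b)]); print(n,X.round(1),np.round(e,1)); return X
hook=t(c2(178,343),c3(322,155),"hook end")
kn=t(c2(160,680),c3(697,219),"knob mid")
t(c2(170,519),c3(513,188),"grip mid")
print("yaw",np.degrees(np.arctan2(*(hook-kn)[1::-1])))
print("tip z check: prong tip side px at z~12",atz("side",c3(331,230),12))
# cabinet lid
for n,a,b in [("lidFL",c1(90,343),c4(220,182)),("lidFR",c1(663,358),c4(392,66)),("lidBL",c1(103,76),c4(52,158)),("lidBR",c1(667,86),c4(243,43))]: t(a,b,n)
t(c1(318,465),c4(329,0),"x") if 0 else None
t(c1(347,463),c4(380,142),"eye crossbar mid-ish")
t(c1(140,388),c4(250,196),"flap top L front"); t(c1(613,402),c4(397,104),"flap top R front")
for n,uv,z in [("spool",c2(80,208),48),("glue",(191,196),44)]: print(n,atz("top",uv,z).round(0))
# rest base corners
for uv in [(111,403),(190,403),(98,636),(160,640)]: print("rest base",atz("top",c2(*uv),10).round(1))
for uv in [(362,265),(640,316),(660,275),(420,235)]: print("rest base side",atz("side",c3(*uv),10).round(1))
```

```text
hook end [ 614.2 -304.9   59.9] [0.1 0.1]
knob mid [ 353.9 -280.8   61.1] [0.4 0.4]
grip mid [ 477.1 -293.2   60. ] [1. 1.]
yaw -5.277185850183324
tip z check: prong tip side px at z~12 [ 601.93238637 -289.64307129   12.        ]
lidFL [733.8 202.9 265.1] [0.5 0.5]
lidFR [726.9 -51.6 263.7] [0.1 0.1]
lidBL [856.4 198.6 264.4] [2.3 2.3]
lidBR [848.7 -55.6 267.2] [2.3 2.3]
eye crossbar mid-ish [678.5  87.8 259.8] [2.1 2.1]
flap top L front [720.1 183.5 249.9] [2.7 2.7]
flap top R front [713.2 -30.6 243.4] [1.4 1.4]
spool [ 725. -234.   48.]
glue [616. 312.  44.]
rest base [ 570.6 -263.8   10. ]
rest base [ 570.6 -328.2   10. ]
rest base [ 382.7 -247.3   10. ]
rest base [ 379.7 -296.8   10. ]
rest base side [ 566.6 -245.    10. ]
rest base side [ 377.8 -230.8   10. ]
rest base side [ 377.9 -298.6   10. ]
rest base side [ 543.7 -307.2   10. ]
```

```bash
cat >> h.py <<'E'
def down(yaw_deg,flip=1,pitch=0):
    # tool x down, tool z along flip*pole direction
    a=np.radians(yaw_deg); z=flip*np.array([np.cos(a),np.sin(a),0]); x=np.array([0,0,-1.]); y=np.cross(z,x)
    return np.c_[x,y,z]
def rel(pos,Rw):
    T=tcp(); d=T[:3,:3].T@(np.array(pos)-T[:3,3]); w=R.from_matrix(T[:3,:3].T@Rw).as_rotvec(degrees=True)
    print("shift",d.round(1),"turn",w.round(2)); return d,w
E
python3 - <<'E'
from h import *
print(tcp().round(3)); 
for f in (1,-1):
    rel([440,-290,330],down(-5.3,f))
E
```

```text
[[-0.00000e+00  2.66000e-01 -9.64000e-01  1.65895e+02]
 [ 1.00000e-03 -9.64000e-01 -2.66000e-01 -6.02213e+02]
 [-1.00000e+00 -1.00000e-03 -0.00000e+00  2.30710e+02]
 [ 0.00000e+00  0.00000e+00  0.00000e+00  1.00000e+00]]
shift [ -99.  -228.3 -347.2] turn [-1.593e+02 -9.000e-02  2.000e-02]
shift [ -99.  -228.3 -347.2] turn [2.07e+01 1.00e-02 6.00e-02]
```

Run:
```python
from h import *
rel([500,-290,330],down(-5.3,-1))
```

```text
shift [ -99.1 -212.4 -405. ] turn [2.07e+01 1.00e-02 6.00e-02]
```

Request:
drive_tool(
  rows=[-20,-20,-40,2,0,0,100,-40,-45,-85,5,0,0,100,-60,-70,-135,7.5,0,0,100,-80,-98,-185,10,0,0,100,-95,-123,-235,12.5,0,0,100,-99,-150,-285,15,0,0,100,-99,-175,-335,18,0,0,100,-99,-198,-380,20.7,0,0,100,-99,-212,-405,20.7,0,0,100,-99,-212,-405,20.7,0,0,100],
)

```text
clock: 1.4
eef_pos: [501.1, -288.9, 329.5]
tcp_rot: [-1.079, 1.569, 1.972]
contact_force: [-0.4, -1.0, -0.1]
opening: 1.004
```

Run:
```python
from h import *
print(r.sense()["qvel"].round(3), r.sense()["qpos"].round(3))
shot("wrist","w1"); print(tcp().round(3))
cv2.imwrite("pics/w1b.png",cv2.resize(cv2.imread("pics/w1.png"),None,fx=1.5,fy=1.5))
```

```text
[-0.043 -0.009  0.016 -0.019  0.003 -0.026] [-5.260e-01  2.020e-01  1.617e+00  1.000e-03  1.324e+00  1.134e+00]
[[-1.00000e-03 -9.10000e-02 -9.96000e-01  5.00256e+02]
 [ 1.00000e-03 -9.96000e-01  9.10000e-02 -2.89802e+02]
 [-1.00000e+00 -1.00000e-03  1.00000e-03  3.29583e+02]
 [ 0.00000e+00  0.00000e+00  0.00000e+00  1.00000e+00]]
```

View pics/w1b.png

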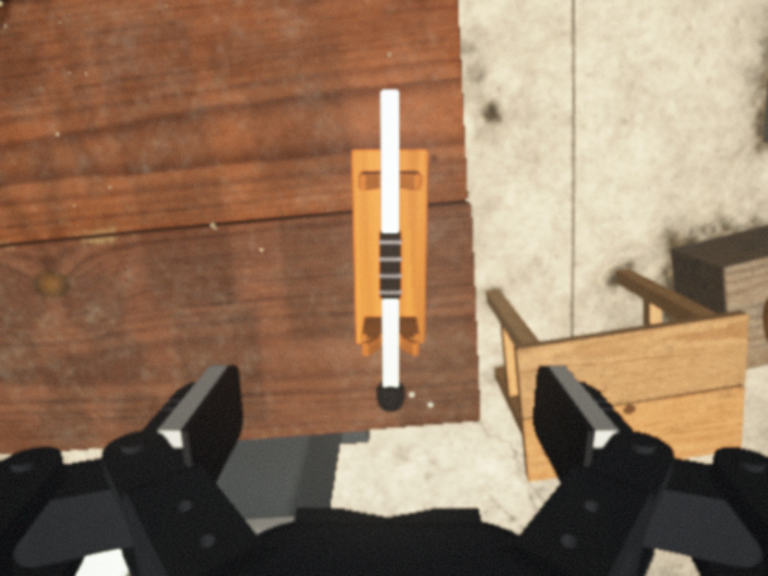

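Run:
```python
from h import *
T=np.load("pics/w1.npy")
q=lambda u,v:(u/1.5,v/1.5)
for n,uv,z in [("hookend top",(389.5,90),74),("gripF",(390,232),81),("gripB",(390,298),81),("grip",(390,265),81),("knob",(390.5,398),67)]:
    print(n,atz("wrist",q(*uv),z,T).round(1))
def c2(u,v): return (340+u/4,110+v/4)
for n,a,b in [("hook",(389.5,90),(178,343)),("knob",(390.5,398),(160,680)),("gripF",(390,232),(172,485)),("gripB",(390,298),(167,553))]:
    X,e=tri([ray("wrist",q(*a),T),ray("top",c2(*b))]); print(n,X.round(1),np.round(e,1))
for uv in [(353,150),(428,150),(357,343),(424,343)]: print("base",atz("wrist",q(*uv),10,T).round(1))
```

```text
hookend top [ 611.9 -299.3   74. ]
gripF [ 504.8 -290.2   81. ]
gripB [ 449.9 -285.4   81. ]
grip [ 477.8 -287.8   81. ]
knob [ 350.5 -277.1   67. ]
hook [ 611.7 -299.3   78.2] [0.2 0.2]
knob [ 354.7 -277.2   74.5] [0.2 0.2]
gripF [ 503.  -290.7   75.7] [1. 1.]
gripB [ 449.9 -284.9   79.3] [0.7 0.7]
base [ 570.6 -262.7   10. ]
base [ 564.5 -330.3   10. ]
base [ 384.  -246.5   10. ]
base [ 378.  -313.6   10. ]
```

Run:
```python
from h import *
rel([477,-288,48],down(-5.0,-1))
```

```text
shift [281.6   0.6  23. ] turn [-0.19  0.07  0.06]
```

Request:
drive_tool(
  rows=[40,0.5,12,0,0,0,100,90,0.5,23,-0.2,0,0,100,140,0.5,23,-0.2,0,0,100,190,0.5,23,-0.2,0,0,100,230,0.5,23,-0.2,0,0,100,255,0.5,23,-0.2,0,0,100,272,0.5,23,-0.2,0,0,100,281,0.5,23,-0.2,0,0,100,281,0.5,23,-0.2,0,0,100,281,0.5,23,-0.2,0,0,100],
)

```text
clock: 2.7
eef_pos: [477.5, -288.2, 49.5]
tcp_rot: [-1.829, 1.57, 1.226]
contact_force: [0.3, -0.4, 0.8]
opening: 1.001
```

Run:
```python
from h import *
print(tcp()[:3,3],r.sense()["contact_force"]);shot("wrist","w2");rel([477,-288,48],down(-5.0,-1))
```

```text
[ 477.54463984 -288.24572745   49.49044882] [ 0.28872688 -0.41540302  0.752629  ]
shift [ 1.5 -0.2  0.6] turn [ 0.01 -0.01  0.02]
```

View pics/w2.png

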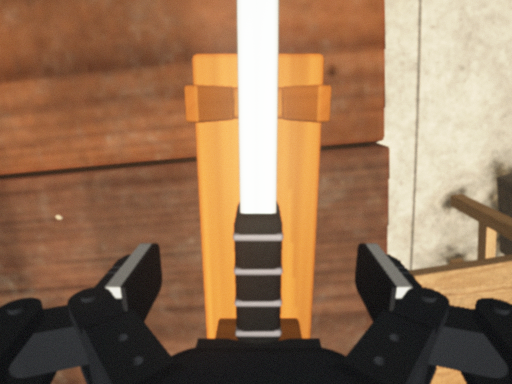

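Request:
drive_tool(
  rows=[0.5,0,0.5,0,0,0,60,0.5,0,0.5,0,0,0,30,0.5,0,0.5,0,0,0,5,0.5,0,0.5,0,0,0,0,0.5,0,0.5,0,0,0,0,0.5,0,0.5,0,0,0,0,0.5,0,0.5,0,0,0,0,0.5,0,0.5,0,0,0,0],
  newtons=110,
)

```text
clock: 3.75
eef_pos: [477.2, -288.2, 49.3]
tcp_rot: [-2.427, 1.57, 0.627]
contact_force: [-1.2, 1.4, 6.0]
opening: 0.192
```

Run:
```python
from h import *
s=r.sense();print(tcp()[:3,3],s["contact_force"],s["opening"],s["wrist_torque"]);shot("wrist","w3");np.save("grasp.npy",tcp())
```

```text
[ 477.17391736 -288.19482162   49.34262039] [-1.19225786  1.38192706  6.02433139] 0.19213779205743642 [0.14387825 0.20554592 0.055526  ]
```

View pics/w3.png

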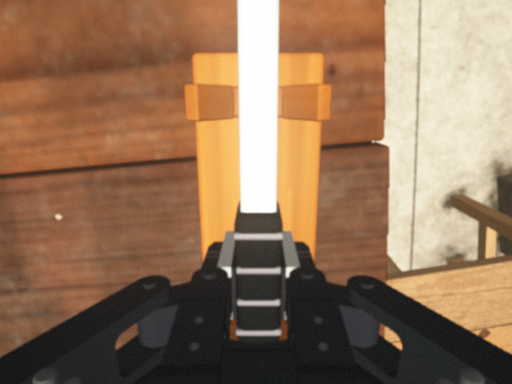

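Request:
drive_tool(
  rows=[-5,0,0,0,0,0,0,-20,0,0,0,0,0,0,-45,0,0,0,0,0,0,-80,0,0,0,0,0,0,-125,0,0,0,0,0,0,-170,0,0,0,0,0,0,-210,0,0,0,0,0,0,-250,0,0,0,0,0,0,-290,0,0,0,0,0,0,-320,0,0,0,0,0,0],
)

```text
clock: 5.05
eef_pos: [476.9, -288.2, 372.2]
tcp_rot: [2.874, 1.568, -0.355]
contact_force: [0.1, 0.6, -2.8]
opening: 0.196
```

Run:
```python
from h import *
s=r.sense();print(tcp()[:3,3],s["contact_force"],s["opening"],s["wrist_torque"]);shot("wrist","w4");rel([625,45,400],down(-1.5,-1))
shot("side","s4")
crop("s4",230,60,400,220,4,"s4c")
```

```text
[ 476.883219   -288.20445762  372.21833947] [ 0.12783118  0.61284452 -2.77490877] 0.19552729052794626 [-0.05816415 -0.02333236 -0.01849732]
shift [ -24.1 -345.4 -117.5] turn [-3.49 -0.38 -0.18]
```

View pics/w4.png

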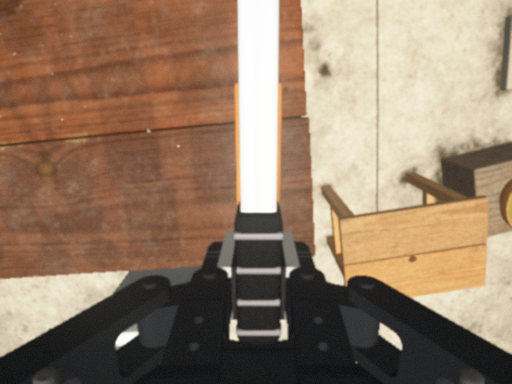

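View pics/s4c.png

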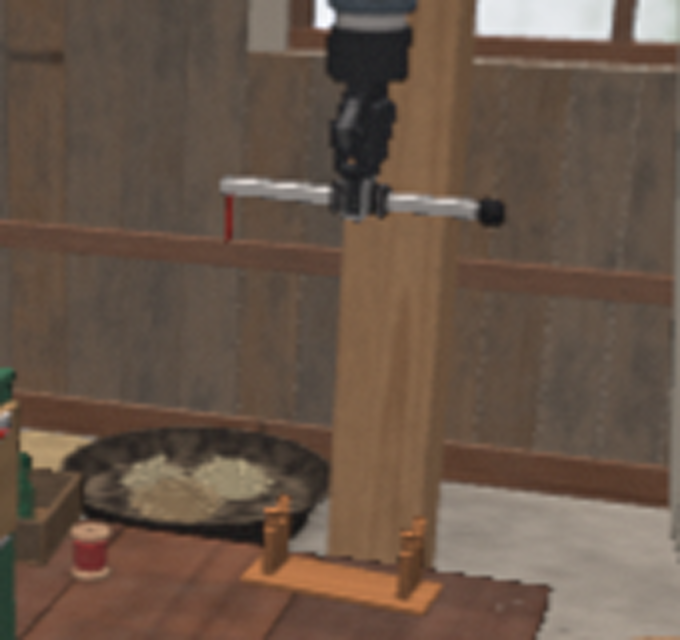

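Request:
drive_tool(
  rows=[-10,-20,-5,0,0,0,0,-20,-60,-15,0,0,0,0,-24,-105,-30,-0.5,-0.1,0,0,-24,-150,-48,-1,-0.2,0,0,-24,-195,-65,-2,-0.3,0,0,-24,-240,-82,-3,-0.4,0,0,-24,-285,-98,-3.5,-0.4,0,0,-24,-325,-110,-3.5,-0.4,-0.2,0,-24,-345,-117,-3.5,-0.4,-0.2,0,-24,-345,-117,-3.5,-0.4,-0.2,0],
)

```text
clock: 6.4
eef_pos: [624.3, 46.1, 396.9]
tcp_rot: [-0.221, 1.569, 2.896]
contact_force: [-0.6, -0.9, -1.6]
opening: 0.195
```

Run:
```python
from h import *
print(tcp()[:3,3],r.sense()["qvel"].round(3));shot("wrist","w5");rel([560,135,400],down(-1.5,-1))
cv2.imwrite("pics/w5b.png",cv2.resize(cv2.imread("pics/w5.png"),None,fx=1.5,fy=1.5))
```

```text
[624.25087473  46.1489764  396.9041848 ] [-0.038 -0.017  0.013 -0.015  0.004 -0.019]
shift [ -2.7 -88.4  66.2] turn [0.07 0.11 0.  ]
```

View pics/w5b.png

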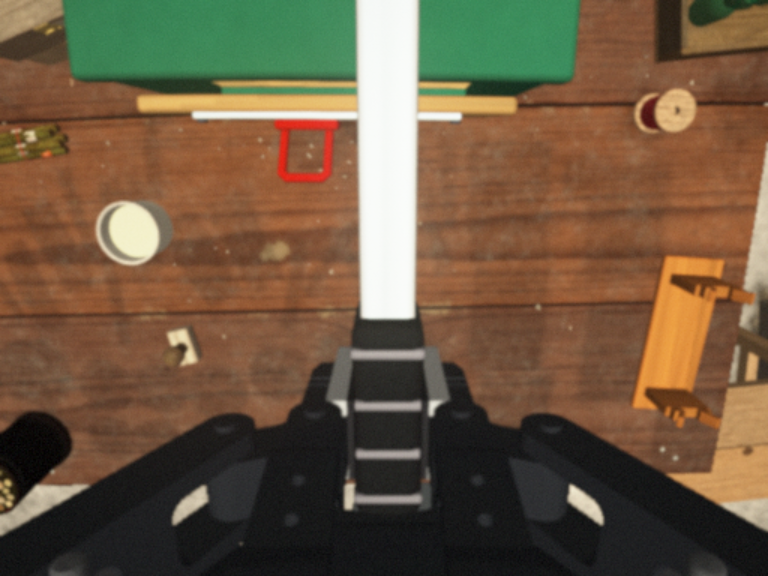

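Request:
drive_tool(
  rows=[-1,-20,15,0,0,0,0,-2,-50,40,0,0,0,0,-3,-80,60,0,0.1,0,0,-3,-88,66,0,0.1,0,0,-3,-88,66,0,0.1,0,0],
)

```text
clock: 7.08
eef_pos: [559.7, 134.5, 400.7]
tcp_rot: [2.788, 1.57, -0.378]
contact_force: [-1.1, 0.7, -2.0]
opening: 0.193
```

Run:
```python
from h import *
print(tcp()[:3,3],r.sense()["qvel"].round(3));shot("wrist","w6")
cv2.imwrite("pics/w6b.png",cv2.resize(cv2.imread("pics/w6.png"),None,fx=1.5,fy=1.5))
crop("w5",80,40,360,140,2.8,"w5z");crop("w6",200,0,500,130,2.6,"w6z")
```

```text
[559.69541017 134.457432   400.65722044] [-0.021  0.015 -0.013 -0.007 -0.004 -0.01 ]
```

View pics/w6b.png

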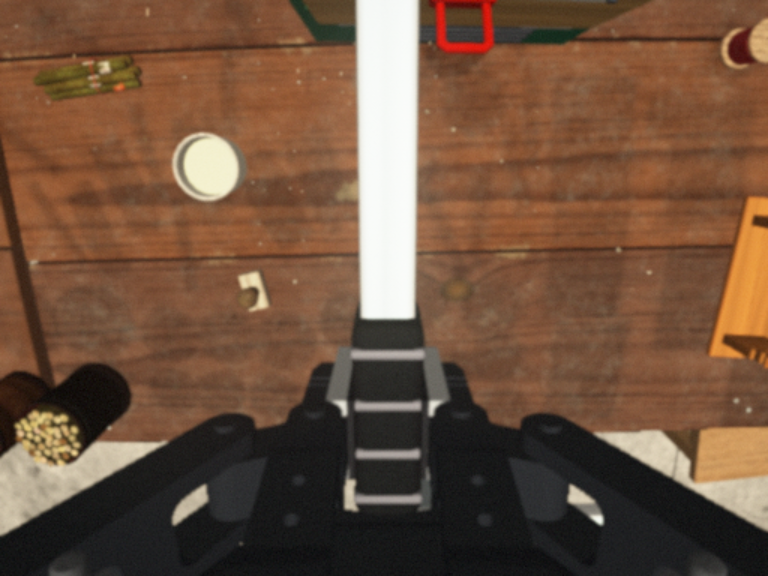

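View pics/w5z.png

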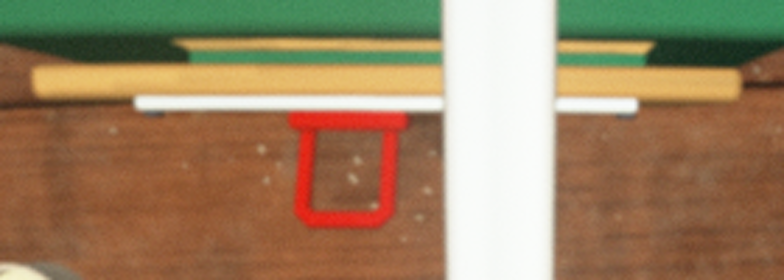

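View pics/w6z.png

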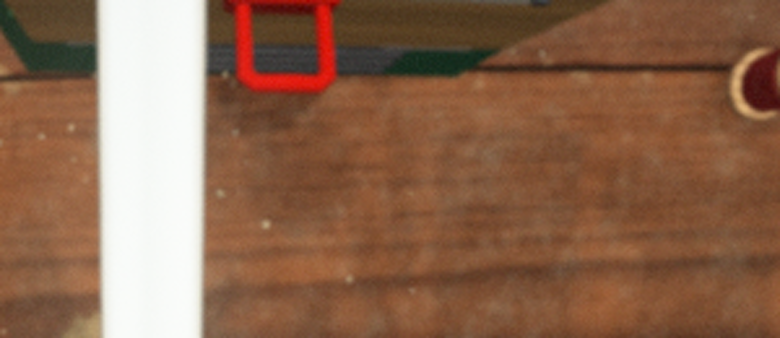

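Run:
```python
from h import *
A=np.load("pics/w5.npy");B=np.load("pics/w6.npy")
a=lambda u,v:(80+u/2.8,40+v/2.8); b=lambda u,v:(200+u/2.6,v/2.6); c1=lambda u,v:(200+u/6,85+v/6)
for n,x,y,z in [("bar mid",(344,219),(286,82),(347,463)),("barL",(305,219),(246,82),(321,463)),("barR",(385,219),(328,82),(376,463))]:
    rs=[ray("wrist",a(*x),A),ray("wrist",b(*y),B),ray("top",c1(*z))]
    X,e=tri(rs[:2]);print(n,X.round(1),np.round(e,1))
    X,e=tri(rs);print(n,X.round(1),np.round(e,1))
print([atz("wrist",a(344,219),z,A).round(1) for z in (250,260,265)])
# slider top / rail ends / flap top edge in A
for n,u,z in [("loop base L",(308,122),246),("slider R",(395,122),246),("railL",(135,103),246),("railR",(638,107),246),("flap front top L",(32,94),252),("flap front R",(742,98),252)]:
    print(n,atz("wrist",a(*u),z,A).round(1))
for n,u in [("lidFL",(75,78)),("lidFR",(577,82))]: print(n,atz("wrist",(u[0]/1.5,u[1]/1.5),275,A).round(1))
```

```text
bar mid [678.7  91.4 263.2] [0.3 0.3]
bar mid [679.   90.4 263.9] [0.9 1.3 2.1]
barL [679.  103.3 261.8] [0.4 0.4]
barL [679.3 102.1 263.2] [0.8 1.6 2.3]
barR [678.3  79.1 264.7] [0.1 0.1]
barR [678.7  77.9 264.6] [1.2 1.3 2.5]
[array([677.7,  93.4, 250. ]), array([678.2,  91.8, 260. ]), array([678.5,  90.9, 265. ])]
loop base L [706.8 103.2 246. ]
slider R [706.   76.6 246. ]
railL [714.1 155.7 246. ]
railR [708.7   2.8 246. ]
flap front top L [717.4 184.4 252. ]
flap front R [710.4 -27.2 252. ]
lidFL [732.5 203.4 275. ]
lidFR [723.3 -51.1 275. ]
```

Run:
```python
from h import *
rel([562.7,95.1,320],down(-2.0,-1))
```

```text
shift [80.5 38.8 -3.5] turn [ 0.57 -0.02 -0.02]
```

Request:
drive_tool(
  rows=[10,15,-1,0.3,0,0,0,30,32,-3,0.6,0,0,0,50,39,-3.5,0.6,0,0,0,68,39,-3.5,0.6,0,0,0,80,39,-3.5,0.6,0,0,0,80,39,-3.5,0.6,0,0,0,80,39,-3.5,0.6,0,0,0],
)

```text
clock: 8.0
eef_pos: [563.1, 95.2, 321.1]
tcp_rot: [3.011, 1.57, -0.166]
contact_force: [0.0, -0.5, -1.6]
opening: 0.196
```

Run:
```python
from h import *
s=r.sense();print(tcp()[:3,3],s["contact_force"],s["wrist_torque"]);shot("side","s7");shot("top","t7");shot("wrist","w7")
rel([562.7,95.1,320],down(-2.0,-1))
crop("s7",150,100,320,220,4.5,"s7c");crop("t7",200,85,340,215,5,"t7c")
P=np.array([678.6,91,263]);print(proj("side",P),proj("top",P))
T=tcp();h=T[:3,3]+np.array([0,0,17.7])-T[:3,2]*129;print("prong top",h, "tip",h-[0,0,55]);
for n,x0,y0,k in (("side",150,100,4.5),("top",200,85,5)): print(n,[((proj(n,q)-[x0,y0])*k).round(0).tolist() for q in (P,h-[0,0,55],h,h-T[:3,2]*8)])
```

```text
[563.08652659  95.15863673 321.11770084] [ 0.02311666 -0.45994354 -1.64473718] [ 0.02252617 -0.00160132  0.02494555]
shift [1.3 0.1 0.4] turn [-0.01 -0.09 -0.01]
[[229.92799194 167.64951287]] [[256.85492617 162.65142318]]
prong top [691.97870058  90.61187061 339.1616694 ] tip [691.97870058  90.61187061 284.1616694 ]
side [[[360.0, 304.0]], [[342.0, 274.0]], [[340.0, 200.0]], [[330.0, 199.0]]]
top [[[284.0, 388.0]], [[284.0, 355.0]], [[279.0, 329.0]], [[280.0, 313.0]]]
```

View pics/s7c.png

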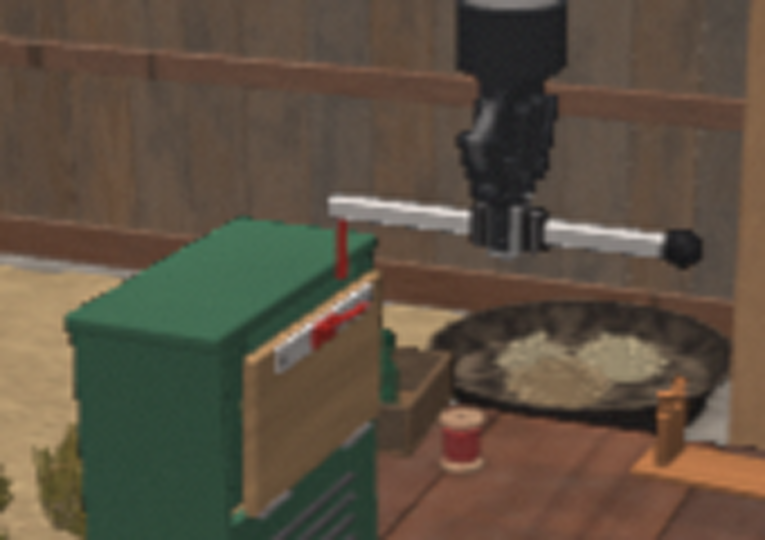

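View pics/t7c.png

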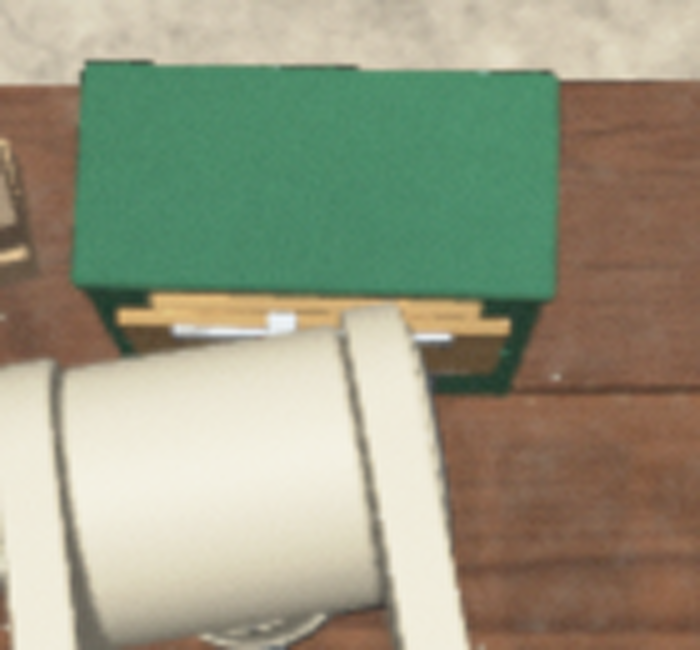

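View pics/w7.png

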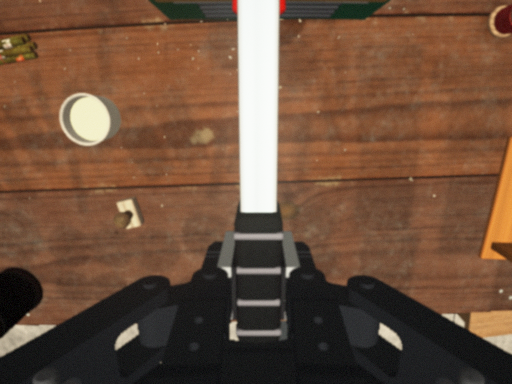

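Request:
drive_tool(
  rows=[5,0,0,0,0,0,0,10,0,0,0,0,0,0,15,0,0,0,0,0,0,20,0,0,0,0,0,0,24,0,0,0,0,0,0,28,0,0,0,0,0,0,32,0,0,0,0,0,0,36,0,0,0,0,0,0],
)

```text
clock: 9.15
eef_pos: [563.1, 95.1, 285.0]
tcp_rot: [3.072, 1.569, -0.104]
contact_force: [-1.6, -0.0, -2.7]
opening: 0.192
```

Run:
```python
from h import *
s=r.sense();print(tcp()[:3,3],s["contact_force"],s["wrist_torque"]);shot("side","s8");shot("wrist","w8")
crop("s8",150,100,320,220,4.5,"s8c")
```

```text
[563.14580078  95.13557256 285.0329147 ] [-1.55075689 -0.02003847 -2.69368013] [-0.03392237 -0.02972258 -0.0097104 ]
```

View pics/s8c.png

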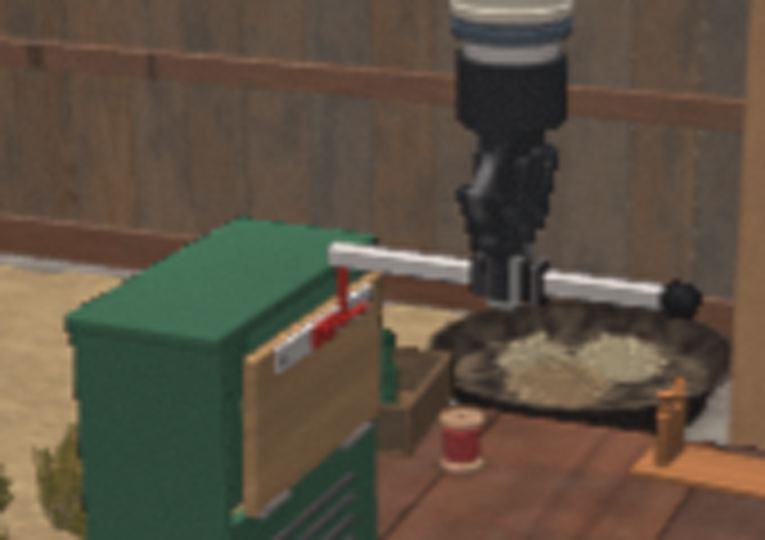

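View pics/w8.png

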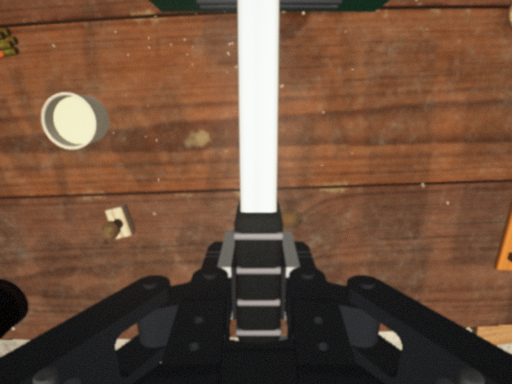

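Request:
drive_tool(
  rows=[4,0,0,0,0,0,0,8,0,0,0,0,0,0,12,0,0,0,0,0,0,16,0,0,0,0,0,0,20,0,0,0,0,0,0,22,0,0,0,0,0,0],
)

```text
clock: 10.0
eef_pos: [562.8, 95.1, 262.4]
tcp_rot: [2.588, 1.57, -0.588]
contact_force: [0.0, -0.6, -1.9]
opening: 0.192
```

Run:
```python
from h import *
s=r.sense();print(tcp()[:3,3],s["contact_force"],s["wrist_torque"]);shot("side","s9")
crop("s9",150,100,320,220,4.5,"s9c")
```

```text
[562.79006723  95.07358084 262.3932056 ] [ 0.04301477 -0.64147612 -1.92372769] [-0.0326611   0.01173483 -0.02027592]
```

View pics/s9c.png

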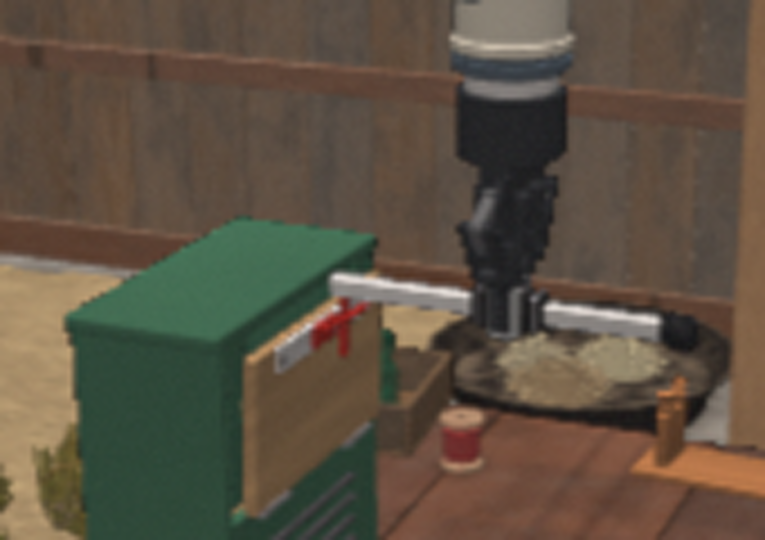

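Run:
```python
import numpy as np
a,z,t0=38.9,137.5,.05
for t in np.arange(.05,1.231,.09):
    p=z*(np.sin(t)-np.sin(t0))+a*(np.cos(t)-np.cos(t0)); d=a*(np.sin(t)-np.sin(t0))+z*(np.cos(t0)-np.cos(t))
    print(round(t,2),"p %.1f d %.1f"%(p+5.5,d), "d press %.1f"%(d+7.6))
```

```text
0.05 p 5.5 d 0.0 d press 7.6
0.14 p 17.5 d 4.7 d press 12.3
0.23 p 29.0 d 10.4 d press 18.0
0.32 p 40.0 d 17.1 d press 24.7
0.41 p 50.3 d 24.8 d press 32.4
0.5 p 59.8 d 33.4 d press 41.0
0.59 p 68.6 d 42.8 d press 50.4
0.68 p 76.5 d 52.9 d press 60.5
0.77 p 83.4 d 63.8 d press 71.4
0.86 p 89.4 d 75.2 d press 82.8
0.95 p 94.2 d 87.0 d press 94.6
1.04 p 98.0 d 99.3 d press 106.9
1.13 p 100.7 d 111.9 d press 119.5
1.22 p 102.3 d 124.7 d press 132.3
```

Request:
drive_tool(
  rows=[0,0,3,0,0,0,0,0,0,6,0,0,0,0,1,0,9,0,0,0,0,2.5,0,13,0,0,0,0,4.5,0,17.5,0,0,0,0,6.5,0,21,0,0,0,0],
)

```text
clock: 10.8
eef_pos: [541.6, 95.8, 255.8]
tcp_rot: [2.831, 1.57, -0.345]
contact_force: [2.4, 0.1, -0.7]
opening: 0.189
```

Run:
```python
from h import *
s=r.sense();print(tcp()[:3,3],s["contact_force"],s["wrist_torque"]);shot("side","s10")
crop("s10",150,100,320,220,4.5,"s10c")
```

```text
[541.61411607  95.84358123 255.84963305] [ 2.43296918  0.07573874 -0.6904037 ] [-3.66837973e-02 -6.50518464e-01 -1.48878742e-04]
```

View pics/s10c.png

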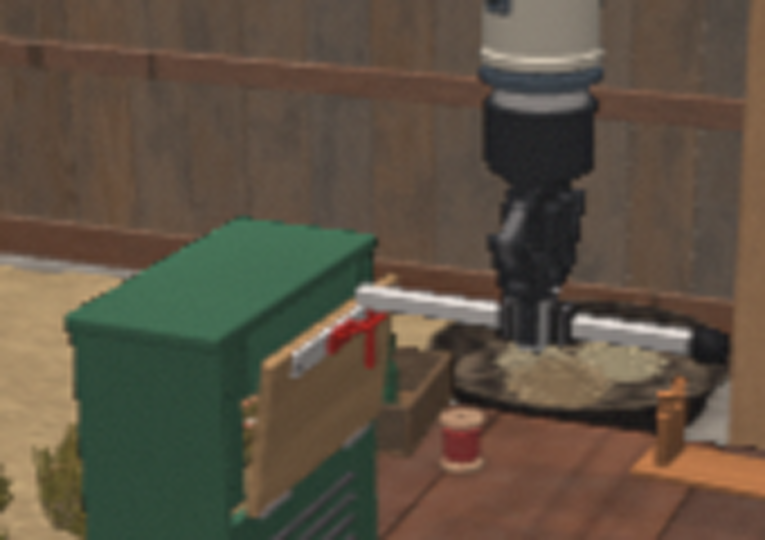

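Request:
drive_tool(
  rows=[2,0,4,0,0,0,0,4.5,0,8,0,0,0,0,8,0,13.5,0,0,0,0,12,0,19,0,0,0,0,16,0,24,0,0,0,0,20.5,0,29,0,0,0,0,25.5,0,34,0,0,0,0,30.5,0,38.5,0,0,0,0,36,0,43,0,0,0,0,41.5,0,47.5,0,0,0,0],
)

```text
clock: 12.1
eef_pos: [493.3, 97.5, 213.7]
tcp_rot: [1.602, 1.57, -1.575]
contact_force: [1.8, -0.0, 0.4]
opening: 0.196
```

Run:
```python
from h import *
s=r.sense();print(tcp()[:3,3],s["contact_force"],s["wrist_torque"]);shot("side","s11")
print("p",562.8-tcp()[0,3],"d",262.4-tcp()[2,3])
crop("s11",150,100,320,220,4.5,"s11c")
```

```text
[493.25913359  97.47889358 213.66346113] [ 1.82566743 -0.0132215   0.35047012] [-0.04707215 -0.51711524  0.0447709 ]
p 70.48448849883175 d 49.499993716288856
```

View pics/s11c.png

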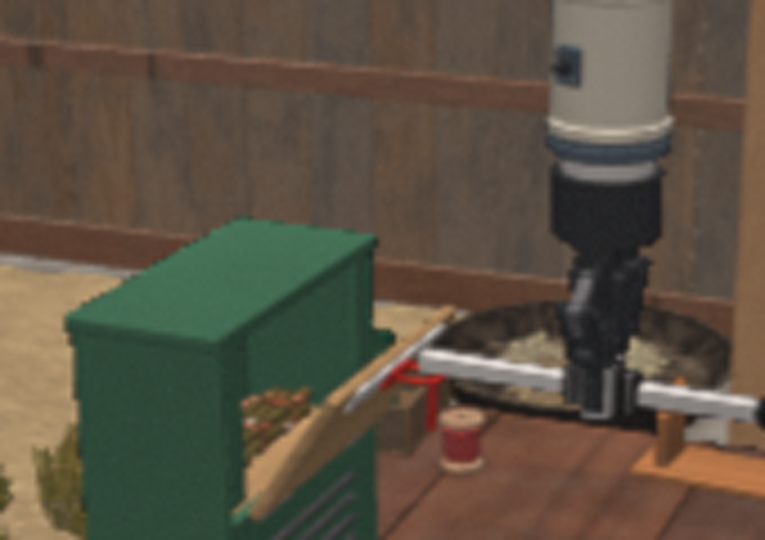

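Request:
drive_tool(
  rows=[4.5,0,3,0,0,0,0,9.5,0,6,0,0,0,0,15,0,9.5,0,0,0,0,21,0,12.5,0,0,0,0,27,0,15.5,0,0,0,0,33,0,18,0,0,0,0,39,0,20,0,0,0,0,45,0,22,0,0,0,0,51,0,24,0,0,0,0,57,0,25.5,0,0,0,0],
)

```text
clock: 13.4
eef_pos: [466.6, 98.3, 155.5]
tcp_rot: [0.383, 1.569, -2.794]
contact_force: [-1.5, 0.4, 0.2]
opening: 0.194
```

Run:
```python
from h import *
s=r.sense();print(tcp()[:3,3],s["contact_force"],s["wrist_torque"]);shot("side","s12")
print("p",562.8-tcp()[0,3],"d",262.4-tcp()[2,3])
crop("s12",180,120,350,240,4.5,"s12c")
```

```text
[466.60140952  98.26446918 155.49665294] [-1.46892158  0.35360055  0.16799153] [ 0.02101702 -0.04287727  0.03312712]
p 96.61457130380171 d 107.56289877574497
```

View pics/s12c.png

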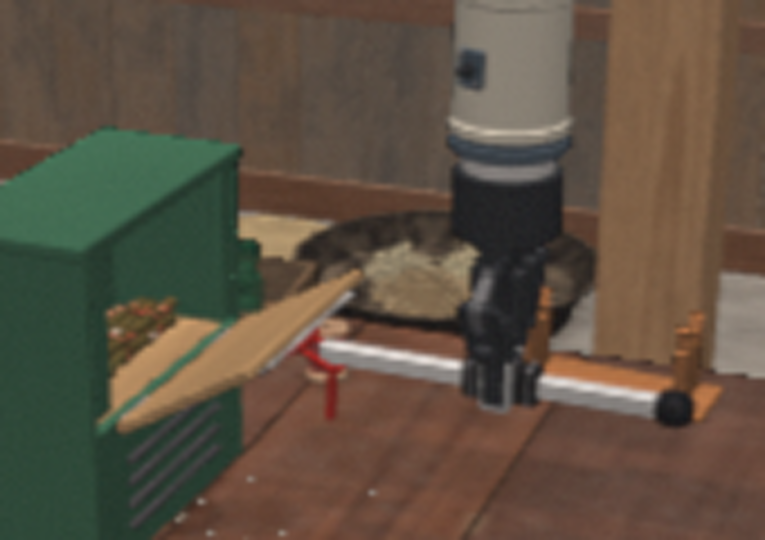

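Request:
drive_tool(
  rows=[3,0,1,0,0,0,0,6,0,2,0,0,0,0,9,0,2.5,0,0,0,0,12,0,3,0,0,0,0,14,0,3.5,0,0,0,0,16,0,4,0,0,0,0,18,0,4,0,0,0,0,19,0,4,0,0,0,0,20,0,4,0,0,0,0,20,0,4,0,0,0,0],
)

```text
clock: 14.7
eef_pos: [461.9, 98.3, 134.7]
tcp_rot: [0.313, 1.568, -2.864]
contact_force: [-0.3, -0.9, -1.0]
opening: 0.194
```

Run:
```python
from h import *
s=r.sense();print(tcp()[:3,3],s["contact_force"],s["wrist_torque"]);shot("side","s13")
print("p",562.8-tcp()[0,3],"d",262.4-tcp()[2,3])
crop("s13",180,120,350,240,4.5,"s13c")
```

```text
[461.86771809  98.26300716 134.70165862] [-0.31730992 -0.87319819 -0.9739784 ] [ 0.01046737 -0.01557488  0.01655186]
p 100.87096541180387 d 127.6495492917021
```

View pics/s13c.png

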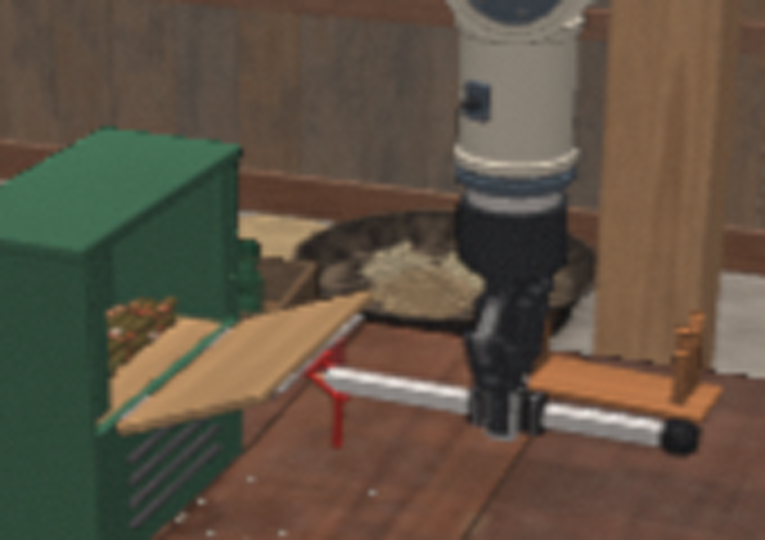

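Request:
drive_tool(
  rows=[1,0,0,0,0,0,0,2,0,0,0,0,0,0,3,0,0,0,0,0,0,3,0,0,0,0,0,0],
)

```text
clock: 15.25
eef_pos: [461.9, 98.2, 131.7]
tcp_rot: [0.327, 1.568, -2.85]
contact_force: [-1.4, 0.6, -1.5]
opening: 0.194
```

Run:
```python
from h import *
s=r.sense();print(tcp()[:3,3],s["contact_force"],s["wrist_torque"]);
```

```text
[461.89930177  98.24063947 131.65897949] [-1.39149695  0.57809452 -1.48306054] [-0.02362273 -0.02833475 -0.05591636]
```

Request:
drive_tool(
  rows=[1,0,0,0,0,0,0,2,0,0,0,0,0,0,3,0,0,0,0,0,0],
)

```text
clock: 15.62
eef_pos: [461.9, 98.3, 128.9]
tcp_rot: [0.332, 1.568, -2.844]
contact_force: [-5.2, -0.1, 6.5]
opening: 0.193
```

Run:
```python
from h import *
s=r.sense();print(tcp()[:3,3],s["contact_force"],s["wrist_torque"]);shot("side","s14")
crop("s14",190,160,290,235,7.5,"s14c")
crop("s13",190,160,290,235,7.5,"s13d")
```

```text
[461.93103631  98.28896604 128.85002931] [-5.15491682 -0.08702007  6.54425789] [ 0.02971913 -0.23318803 -0.05260694]
```

View pics/s14c.png

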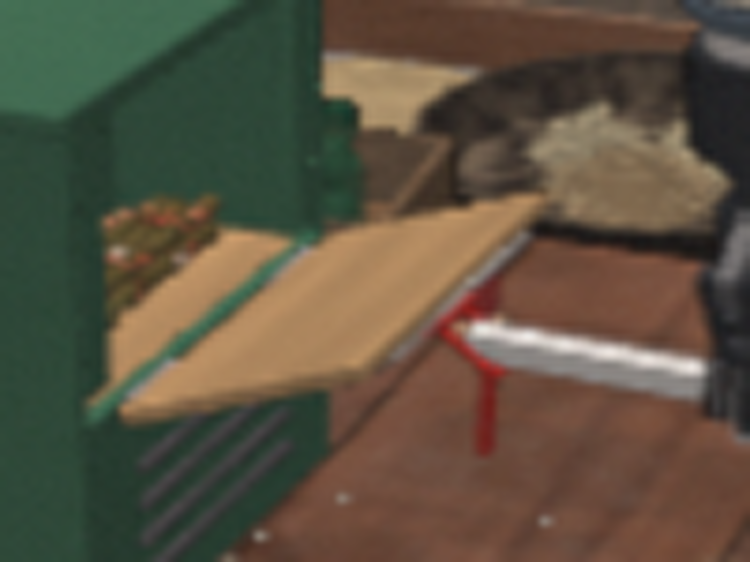

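View pics/s13d.png

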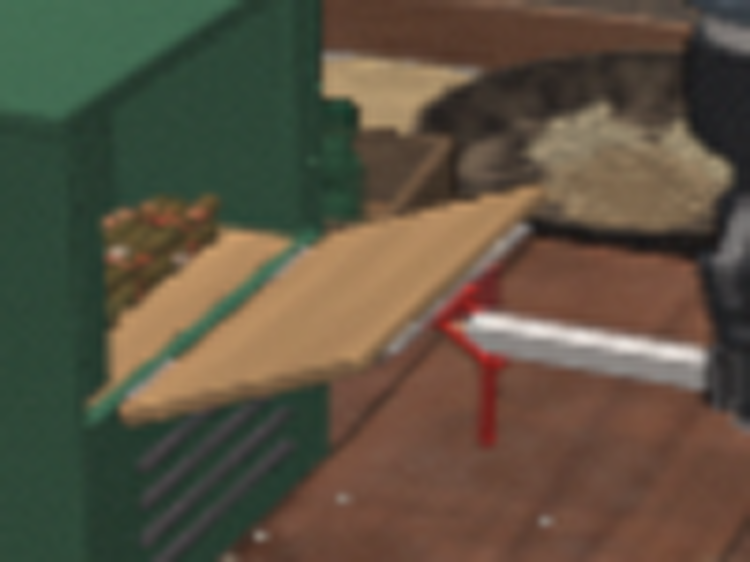

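Run:
```python
from h import *
yaw=np.radians(-2.0); ex=np.array([np.cos(yaw),np.sin(yaw),0]); ey=np.array([-np.sin(yaw),np.cos(yaw),0]); ez=np.array([0,0,1.])
H=np.array([724,76,128.])+0*ex
def pt(a,y,z,t): return H+ex*(-a*np.cos(t)-z*np.sin(t))+ey*y+ez*(z*np.cos(t)-a*np.sin(t))
for t in (0,1.05,1.1,1.15,1.2,1.22):
    print(t,[((proj("side",pt(a,y,z,t))[0]-[190,160])*7.5).round(0).tolist() for a,y,z in [(-5,106,125),(-5,-106,125),(-5,106,3),(38.9,15,137.5)]])
```

```text
0 [[93.0, 134.0], [311.0, -15.0], [106.0, 400.0], [283.0, 51.0]]
1.05 [[338.0, 304.0], [531.0, 134.0], [116.0, 396.0], [496.0, 305.0]]
1.1 [[346.0, 317.0], [537.0, 145.0], [117.0, 396.0], [500.0, 320.0]]
1.15 [[352.0, 330.0], [543.0, 157.0], [117.0, 396.0], [502.0, 335.0]]
1.2 [[358.0, 344.0], [548.0, 170.0], [118.0, 396.0], [504.0, 350.0]]
1.22 [[361.0, 349.0], [550.0, 175.0], [118.0, 396.0], [505.0, 356.0]]
```

Request:
drive_tool(
  rows=[-1.5,0,0,0,0,0,0,-3,0,0,0,0,0,0,-5,0,-1,0,0,0,0,-6,0,-2,0,0,0,0,-6,0,-2,0,0,0,0],
)

```text
clock: 16.3
eef_pos: [464.1, 98.2, 134.9]
tcp_rot: [0.338, 1.568, -2.838]
contact_force: [-0.0, 1.0, -2.0]
opening: 0.193
```

Run:
```python
from h import *
s=r.sense();print(tcp()[:3,3],s["contact_force"],s["wrist_torque"]);shot("side","s15");shot("wrist","w15")
crop("s15",190,160,290,235,7.5,"s15c")
```

```text
[464.09355086  98.23822911 134.85357039] [-0.00847919  0.96164402 -2.00238005] [ 0.03081832 -0.05834235 -0.02020364]
```

View pics/s15c.png

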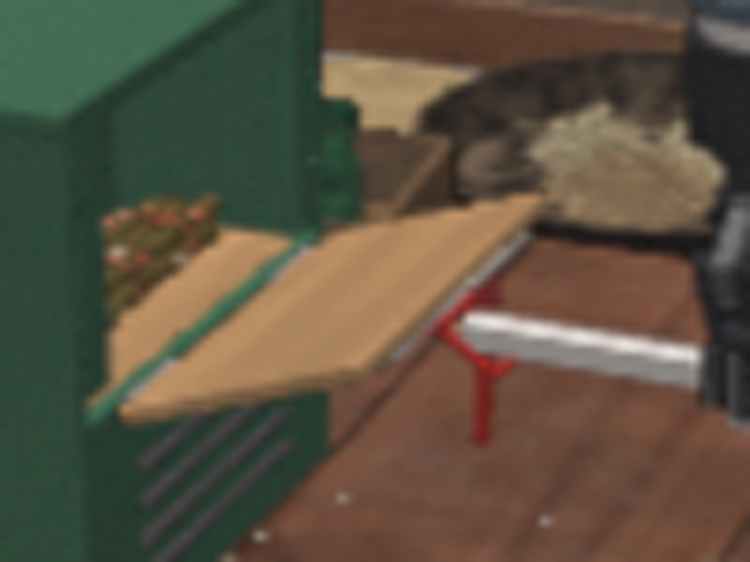

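View pics/w15.png

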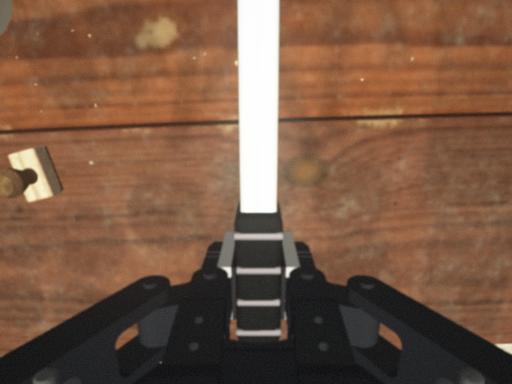

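Request:
drive_tool(
  rows=[-4,0,0,0,0,0,0,-8,0,0,0,0,0,0,-12,0,0,0,0,0,0,-16,0,0,0,0,0,0,-20,0,0,0,0,0,0,-24,0,0,0,0,0,0],
)

```text
clock: 17.15
eef_pos: [464.0, 98.2, 159.0]
tcp_rot: [0.325, 1.568, -2.852]
contact_force: [-0.8, -0.1, -1.3]
opening: 0.197
```

Run:
```python
from h import *
s=r.sense();print(tcp()[:3,3],s["contact_force"],s["wrist_torque"]);shot("side","s16")
crop("s16",190,160,290,235,7.5,"s16c")
```

```text
[463.97053903  98.20755449 159.03884697] [-0.83699891 -0.09645776 -1.32366411] [ 0.02287311 -0.08265392 -0.00590881]
```

View pics/s16c.png

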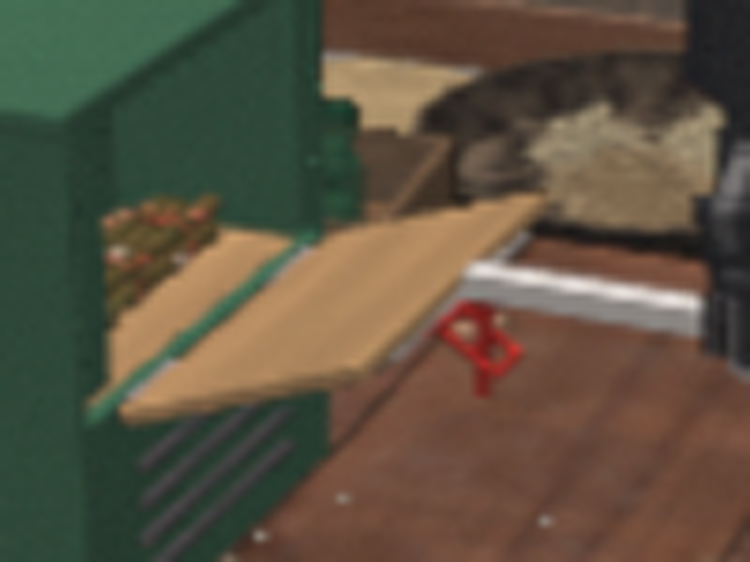

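Request:
drive_tool(
  rows=[-4,0,1.5,0,0,0,0,-8,0,2,0,0,0,0,-12,0,2,0,0,0,0,-16,0,2,0,0,0,0,-21,0,2,0,0,0,0,-27,0,2,0,0,0,0,-34,0,2,0,0,0,0,-40,0,2,0,0,0,0],
)

```text
clock: 18.2
eef_pos: [462.4, 98.4, 200.0]
tcp_rot: [0.369, 1.569, -2.807]
contact_force: [0.1, 1.1, -1.3]
opening: 0.191
```

Run:
```python
from h import *
s=r.sense();print(tcp()[:3,3],s["contact_force"],s["wrist_torque"]);shot("side","s17");shot("wrist","w17")
crop("s17",180,120,350,240,4.5,"s17c")
```

```text
[462.41929114  98.40660384 200.03800645] [ 0.07204028  1.0580277  -1.33204166] [-0.0210921  -0.08803805 -0.06002234]
```

View pics/s17c.png

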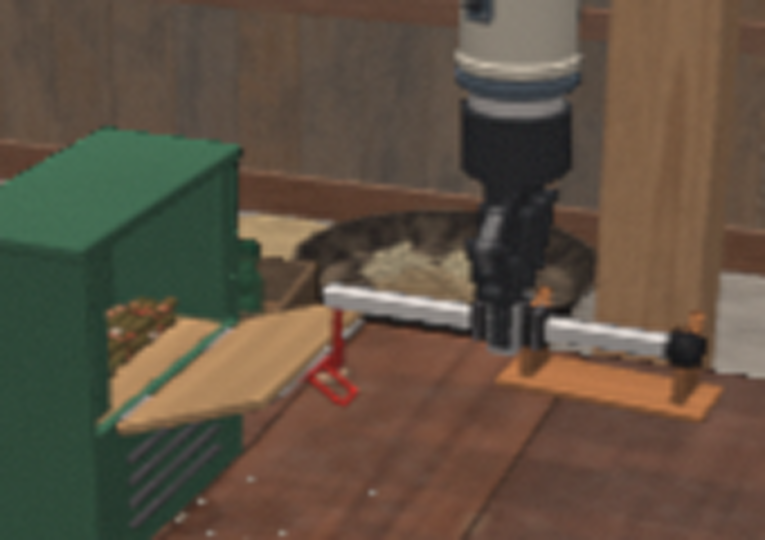

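View pics/w17.png

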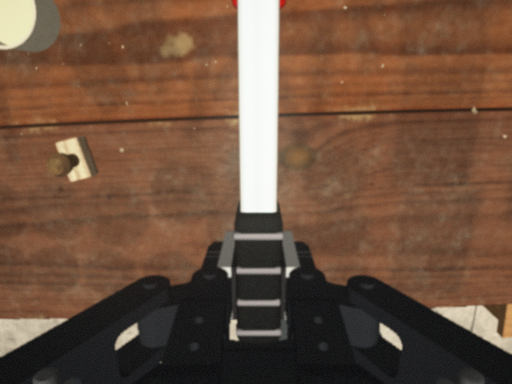

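Request:
drive_tool(
  rows=[-10,0,2,0,0,0,0,-25,0,4,0,0,0,0,-45,0,6,0,0,0,0,-65,0,8,0,0,0,0,-85,0,10,0,0,0,0,-95,0,10,0,0,0,0],
)

```text
clock: 19.05
eef_pos: [453.2, 99.0, 297.1]
tcp_rot: [-3.068, 1.569, 0.038]
contact_force: [-0.8, 0.0, -1.4]
opening: 0.193
```

Run:
```python
from h import *
print(tcp()[:3,3]); rel([477.0,-288.1,280],down(-5.0,-1)); G=np.load("grasp.npy"); print(G.round(4)); rel([477.2,-288.2,280],G[:3,:3])
```

```text
[453.2149964   98.99293233 297.13822924]
shift [ 17.2 386.  -37.3] turn [ 3.   -0.08  0.01]
[[ 4.000000e-04 -8.690000e-02 -9.962000e-01  4.771791e+02]
 [ 3.000000e-04 -9.962000e-01  8.690000e-02 -2.881968e+02]
 [-1.000000e+00 -3.000000e-04 -4.000000e-04  4.935490e+01]
 [ 0.000000e+00  0.000000e+00  0.000000e+00  1.000000e+00]]
shift [ 17.2 386.1 -37.5] turn [ 2.98 -0.05 -0.01]
```

Request:
drive_tool(
  rows=[0,25,-2,0.2,0,0,0,0,70,-6,0.5,0,0,0,2,120,-11,1,0,0,0,4,170,-16,1.4,0,0,0,6,220,-21,1.8,0,0,0,9,270,-26,2.2,0,0,0,12,315,-31,2.6,0,0,0,15,355,-35,3,0,0,0,17,386,-37.5,3,0,0,0,17,386,-37.5,3,0,0,0],
)

```text
clock: 20.3
eef_pos: [476.9, -289.8, 279.7]
tcp_rot: [-2.959, 1.57, 0.093]
contact_force: [-0.2, -0.7, -1.8]
opening: 0.195
```

Request:
drive_tool(
  rows=[0,0,0,0,0,0,0,0,0,0,0,0,0,0],
)

```text
clock: 20.55
eef_pos: [476.9, -289.1, 279.8]
tcp_rot: [-2.576, 1.57, 0.476]
contact_force: [0.1, 0.1, -0.9]
opening: 0.19
```

Run:
```python
from h import *
s=r.sense();print(tcp()[:3,3],s["contact_force"],s["wrist_torque"]);shot("side","s18");shot("top","t18");shot("wrist","w18")
G=np.load("grasp.npy");rel([477.2,-288.2,120],G[:3,:3])
crop("s18",230,80,400,220,4,"s18c");crop("t18",200,85,420,290,3.5,"t18c")
T=tcp()
for x in ((137,0,0),(-124,0,0),(130,0,-55)): 
    q=T[:3,3]+[0,0,17.7]-T[:3,2]*x[0]+np.array([0,0,x[2]]); print(x,((proj("side",q)[0]-[230,80])*4).round(0))
```

```text
[ 476.92298488 -289.05269472  279.83277238] [ 0.07024023  0.11594609 -0.88612872] [-0.01141898 -0.03032999 -0.01558759]
shift [ 1.6e+02 -1.0e+00  1.0e-01] turn [-0.1  -0.03 -0.01]
(137, 0, 0) [220. 198.]
(-124, 0, 0) [485. 230.]
(130, 0, -55) [225. 254.]
```

View pics/s18c.png

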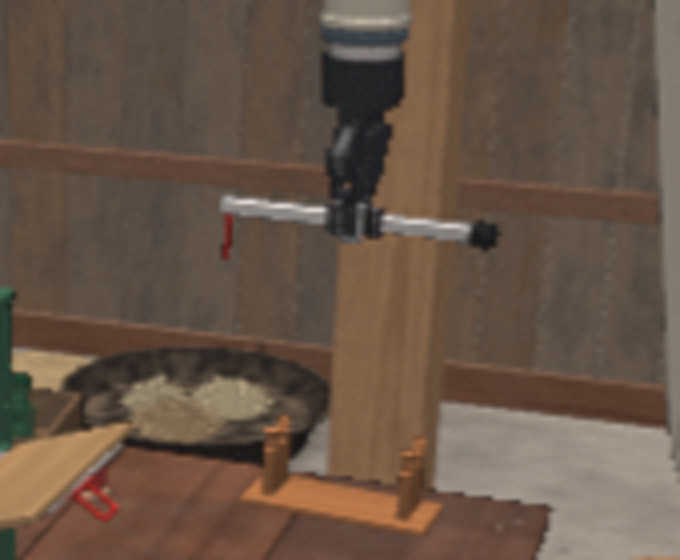

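View pics/w18.png

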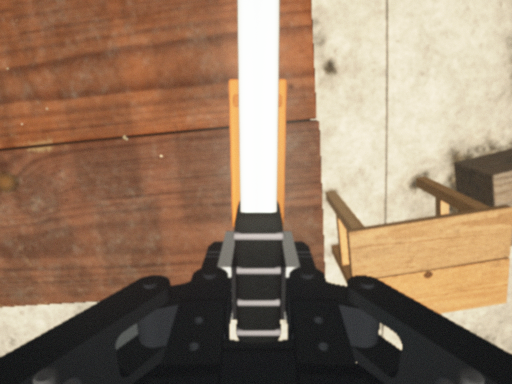

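View pics/t18c.png

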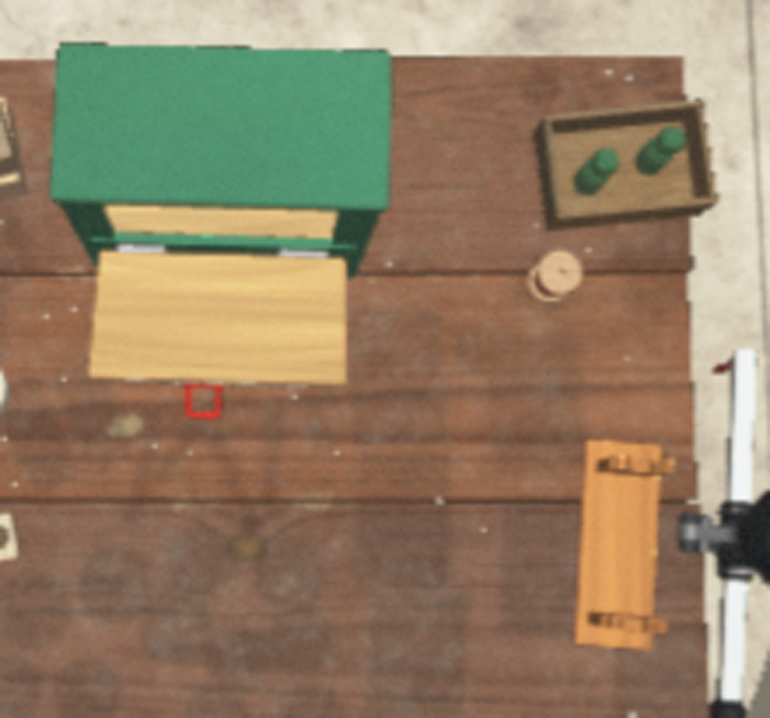

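Request:
drive_tool(
  rows=[10,-0.5,0,0,0,0,0,35,-1,0,-0.1,0,0,0,65,-1,0,-0.1,0,0,0,95,-1,0,-0.1,0,0,0,125,-1,0,-0.1,0,0,0,150,-1,0,-0.1,0,0,0,160,-1,0,-0.1,0,0,0,160,-1,0,-0.1,0,0,0],
)

```text
clock: 21.7
eef_pos: [477.0, -287.9, 119.5]
tcp_rot: [-1.284, 1.57, 1.771]
contact_force: [0.3, -0.7, -1.0]
opening: 0.195
```

Run:
```python
from h import *
s=r.sense();print(tcp()[:3,3],s["contact_force"],s["wrist_torque"]);
G=np.load("grasp.npy");rel([477.2,-288.2,49.3],G[:3,:3])
shot("wrist","w19")
```

```text
[ 477.0419701  -287.86201315  119.47595425] [ 0.27320663 -0.65346717 -0.9809346 ] [-0.03377896 -0.06105078  0.01270427]
shift [70.2  0.4 -0.2] turn [0.01 0.03 0.02]
```

View pics/w19.png

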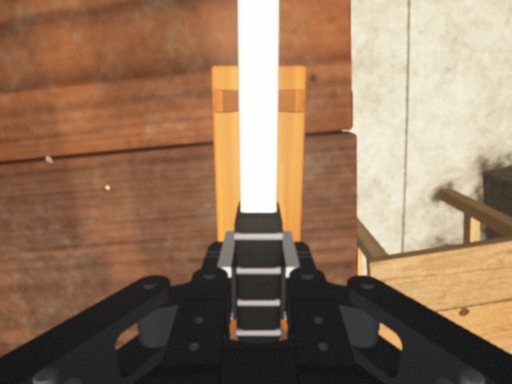

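Centred on the rest (base edges at columns 213 and 305, shaft centred at 258). Lowering the last 70 mm.

Request:
drive_tool(
  rows=[15,0.3,0,0,0,0,0,28,0.4,0,0,0,0,0,38,0.4,0,0,0,0,0,46,0.4,0,0,0,0,0,54,0.4,0,0,0,0,0,60,0.4,0,0,0,0,0,65,0.4,0,0,0,0,0,68.5,0.4,0,0,0,0,0,69.5,0.4,0,0,0,0,0],
)

```text
clock: 22.88
eef_pos: [477.6, -288.6, 50.6]
tcp_rot: [-3.103, 1.57, -0.048]
contact_force: [0.3, -0.2, -1.4]
opening: 0.19
```

Run:
```python
from h import *
s=r.sense();print(tcp()[:3,3],s["contact_force"],s["wrist_torque"])
shot("wrist","w20");shot("side","s20");crop("s20",230,160,360,220,6,"s20c")
```

```text
[ 477.56947557 -288.59289536   50.63177618] [ 0.34235167 -0.22543533 -1.37112459] [-0.01365838 -0.02578124  0.04170799]
```

View pics/w20.png

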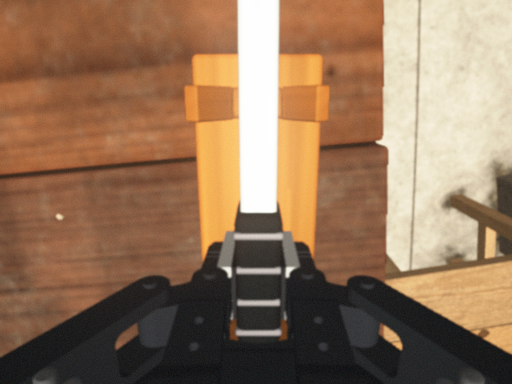

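View pics/s20c.png

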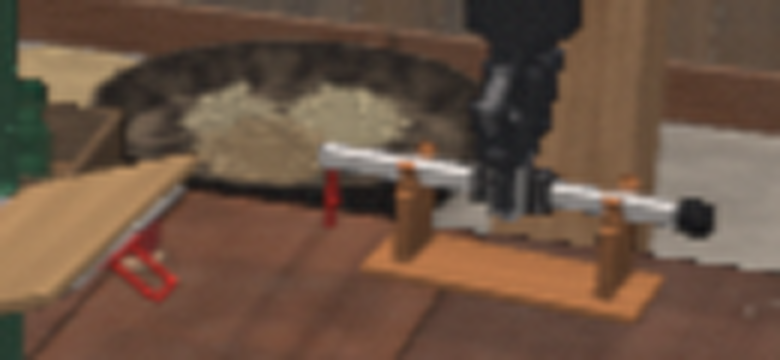

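Request:
drive_tool(
  rows=[0.8,-0.2,0.3,0,0,0,0,1.5,-0.3,0.3,0,0,0,0,1.5,-0.3,0.3,0,0,0,0],
)

```text
clock: 23.35
eef_pos: [477.4, -288.3, 49.4]
tcp_rot: [3.071, 1.569, -0.158]
contact_force: [-0.5, -0.7, -0.1]
opening: 0.193
```

Request:
drive_tool(
  rows=[0,0,0,0,0,0,30,0,0,0,0,0,0,60,0,0,0,0,0,0,100,0,0,0,0,0,0,100,0,0,0,0,0,0,100,0,0,0,0,0,0,100],
  newtons=20,
)

```text
clock: 24.1
eef_pos: [477.4, -288.3, 49.4]
tcp_rot: [3.058, 1.57, -0.171]
contact_force: [-0.6, -0.3, 0.7]
opening: 0.998
```

Run:
```python
from h import *
s=r.sense();print(tcp()[:3,3],s["contact_force"],s["opening"])
shot("wrist","w21")
```

```text
[ 477.39816079 -288.34098794   49.40191058] [-0.59875091 -0.28390297  0.66857808] 0.9983476953818778
```

View pics/w21.png

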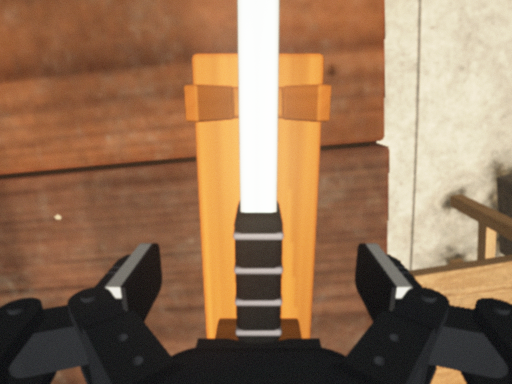

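Request:
drive_tool(
  rows=[-10,0,0,0,0,0,100,-30,0,0,0,0,0,100,-60,0,0,0,0,0,100,-100,0,0,0,0,0,100,-140,0,0,0,0,0,100,-180,0,0,0,0,0,100,-220,0,-8,0,0,0,100,-260,0,-16,0,0,0,100,-280,0,-23,0,0,0,100,-280,0,-23,0,0,0,100],
)

```text
clock: 25.4
eef_pos: [500.8, -290.6, 331.5]
tcp_rot: [2.794, 1.566, -0.434]
contact_force: [0.3, -0.2, 0.3]
opening: 0.999
```

Run:
```python
from h import *
print(tcp()[:3,3],r.sense()["contact_force"])
shot("wrist","w22");shot("side","s22");shot("top","t22")
crop("w22",200,40,320,290,2.4,"w22c");crop("s22",170,150,360,250,4.2,"s22c");crop("t22",120,85,420,300,2.6,"t22c")
```

```text
[ 500.77924484 -290.60923749  331.52656711] [ 0.32789022 -0.19166105  0.27226461]
```

View pics/w22c.png

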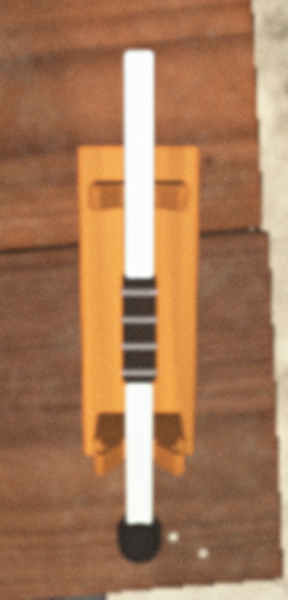

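View pics/s22c.png

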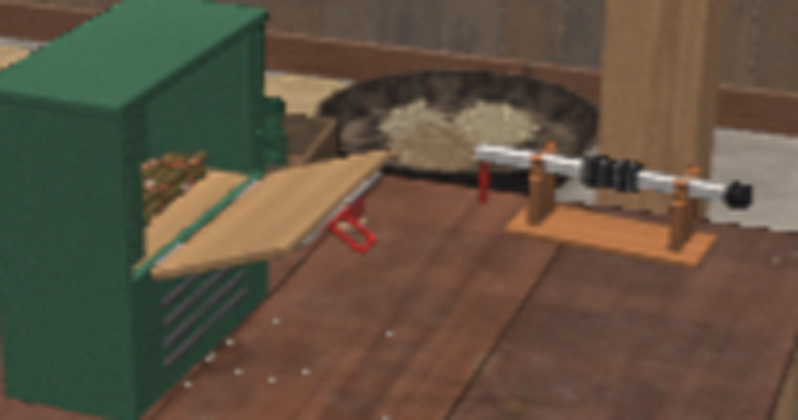

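View pics/t22c.png

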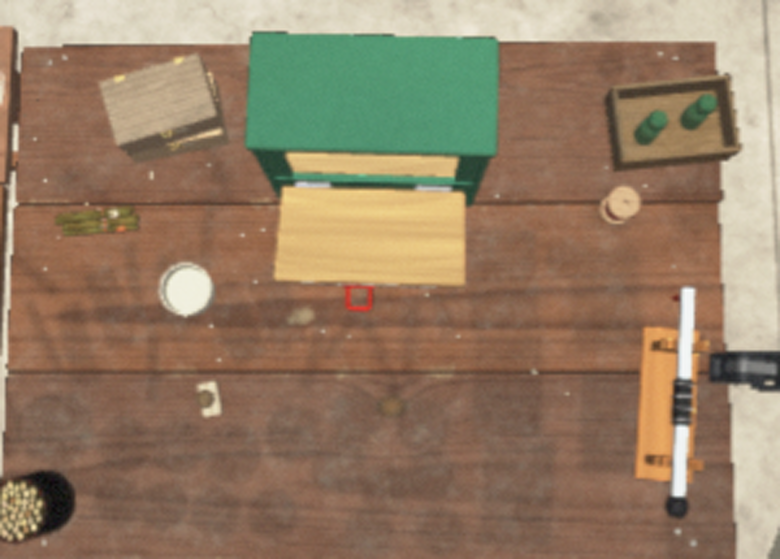

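Run:
```python
from h import *
crop("t22",240,150,300,210,10,"a");crop("s22",235,185,275,220,15,"b")
```

```text
(no output)
```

View pics/a.png

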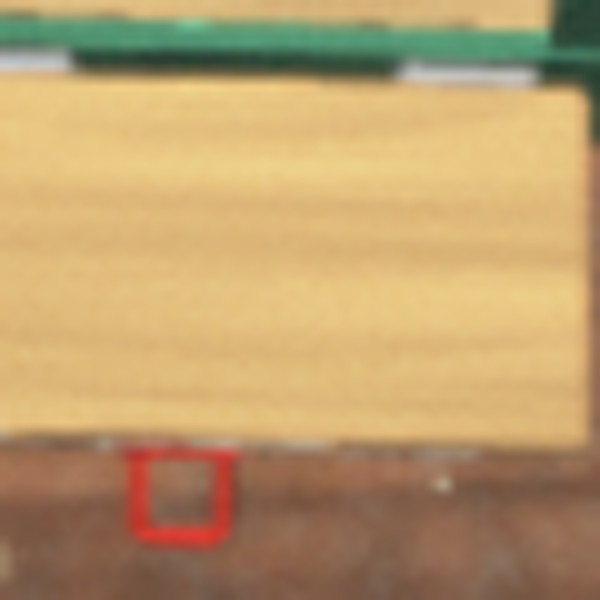

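View pics/b.png

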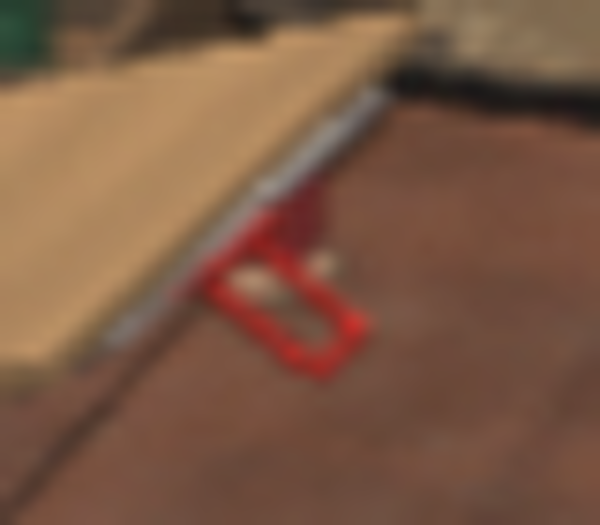

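Run:
```python
from h import *
a=lambda u,v:(240+u/10,150+v/10); b=lambda u,v:(235+u/15,185+v/15)
X,e=tri([ray("top",a(181,538)),ray("side",b(346,348))]);print("bar",X.round(1),np.round(e,1))
X,e=tri([ray("top",a(592,443)),ray("side",b(412,22))]);print("flap corner R",X.round(1),np.round(e,1))
from h import *
def q(u,v): return (200+u/2.4,40+v/2.4)
T=np.load("pics/w22.npy")
for n,uv,z in [("hook",(139.5,50),74),("grip",(140,329),81),("knob",(139.5,540),67),("base",(78,147),10),("base",(199,147),10)]: print(n,atz("wrist",q(*uv),z,T).round(1))
A=cv2.imread("pics/top0.png");B=cv2.imread("pics/t22.png")
for n,(x,y) in dict(glue=(191,196),bundle=(157,170),stamp=(200,239),spool=(359,163)).items():
    d=cv2.absdiff(A[y-14:y+14,x-18:x+18],B[y-14:y+14,x-18:x+18]).mean();print(n,d)
```

```text
bar [581.2  91.6 134.6] [0.2 0.2]
flap corner R [607.4 -27.8 162.5] [1.1 1.1]
hook [ 612.4 -299.9   74. ]
grip [ 478.  -288.5   81. ]
knob [ 351.6 -277.2   67. ]
base [ 570.5 -261.2   10. ]
base [ 564.5 -329.8   10. ]
glue 2.0353835978835977
bundle 2.185846560846561
stamp 2.1531084656084656
spool 2.2222222222222223
```

Run:
```python
from rig import r, sign_off
print(r.sense()["qvel"].round(4)); print(sign_off())
```

```text
[-0.0007  0.0072  0.0071  0.0009  0.002   0.0004]
the job is handed in; nothing more can be done
None
```

I took the pole from its rest, hooked the red eye about 12 mm off the rail's middle, and pulled and pressed the hatch down to its stop. I then unhooked the pole, laid it back in both notches hook down and pointing the same way, released it, and handed the job in at about 26 s of the 72 s. No verdict was reported.

- **Hatch:** the force rose to about 10 N at the stop, below the 20 N limit. The cross bar then measured at x = 581 mm, z = 135 mm; at the full 1.22 rad I expected about 581 and 139. At 1.12 rad the bar would be near z = 153.
- **Pole:** it measured within about 1 mm of where it first lay along and across the rest. It looked level in the side view, and the gripper is open and lifted clear.
- **Bystanders:** their image patches in the top view show no change from the start.
- **Disagreement:** heights triangulated from the top and side cameras came out 5 to 10 mm low against the stated sizes. For the grasp and the eye I used the wrist camera, which agreed with the stated heights to within a few millimetres. The hatch check rests on the top and side cameras plus the force felt at the stop.

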